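# Back off a knurled clamp screw and set a stamping rod against its end stop

### The job

The square stamping rod in the clamping block sticks out too far to be filed. With a fingertip on the knurled rim, roll the clamp screw anticlockwise (seen from above) by two full turns, counted from tight - not as many as two and a half, it soon runs out of thread - and only then push the rod's protruding end with the fingertips until its other end butts against the end stop. Finish still holding it pressed against the stop, so that someone can tighten the screw. Touch only: never take the screw or the rod between the fingers or lift it, and leave the other things on the bench where they lie.

Things in the scene. Friction and masses are not known exactly. Their poses are not given: they have to be found in the camera images.
- clamp_block: Steel block bolted fast to the bench; dark base plate 66 x 128 mm, 12 high. Origin on the bench below the screw axis; +y runs along the rod channel to the end stop, z up. Channel floor 22 mm high, y -30 to +47; walls 27 high, x within +-15. At y < -30 only the base plate (to y = -62) and two bolt heads 18 high at x = +-24.5, y = -50. Bridge over the channel: x +-27, y +-15, top 52 high.
- clamp_screw (a joint): Turning of the knurled clamp screw about its upright axis, rad: 0 = tight, as at the start (tip bears on the rod); grows anticlockwise seen from above = loosening; 6.28 a full turn, thread ends at 18.85. Stays where left; about 0.025 N m (1.7 N at the rim) turns it. A black line on its top face, middle to rim, points to the block's -y when tight, over a short black line on the bridge.
- screw_head (a point): Centre of the top face of the clamp screw's head, on its axis. The head is a brass disc 30 mm across, 16 mm thick, with a straight-knurled rim; when tight its top is 73 mm and its underside 57 mm above the bench, and it rises 2 mm a turn. Below it is a 19 mm wide shoulder, then the bridge at 52 mm; all round the rim is free.
- stamping_rod: Loose square steel rod 8 x 92 x 8 mm, about 45 g, in the channel under the bridge. Origin: centre of its underside; y along it, same way as the block's y; ends at y = -46 (protruding) and +46. At the start 11 to 27 mm short of the stop. Held by the screw until that is backed off, then slides easily. Fully home its origin is at y = +1 mm in the block's frame.
- rod_near_end (a point): Centre of the protruding end face of the stamping rod, the face to push, 26 mm above the bench; 56 to 72 mm from the screw's axis at the start, 45 mm when the rod is home. The face looks to the block's -y.
- end_stop: Dark steel upright at the far end of the channel, fixed to the block: 30 mm wide, 10 mm thick, its top 38 mm above the bench. Origin: 12 mm above the bench, on the face that the rod meets, 47 mm along the block's +y from the screw's axis.
- short_rod: Bystander: dark square steel rod 8 x 70 x 8 mm lying beside the block; origin at the centre of its underside.
- flux_tin: Bystander: black round tin, 41 mm across, 24 mm high, beside the block; origin at the centre of its underside.
- letter_punch: Bystander: dark steel punch 8 x 63 x 8 mm lying beside the block; origin below its middle.
- pliers: Bystander: red-handled pliers 146 mm long, 12 mm high, lying to the left.
- brass_brush: Bystander: wooden brush 178 mm long, 22 mm high, lying to the left.

How it is judged:
By the outcome, as a careful person would: the job done as asked, in the order asked, and still so for the second after the job is handed in, while the arm keeps its last pose, push and grip.
It also fails if it takes over 61 s, if anything falls off the work surface, if the arm or the gripper's body presses on something with over 40 N, if the wrist force passes 120 N, or if a joint passes its speed limit or range.

### The arm

A 6-joint arm with a two-finger parallel gripper is mounted at the origin on a cart in front of the work surface, level with it; the furniture and walls round the work are solid. World frame = base frame: x ahead of the robot, y to its left, z up, the work surface at z = 0. Lengths are in mm, angles in degrees, forces in N, time in s.
With the tool pointing down it reaches from about 375 to 900 mm from the base axis. Payload 3.1 kg.
Tool frame: the origin (TCP) lies at the very end of the fingers, on their centre line; the grasp point (between the pads) lies 19 mm behind it; z points along the fingers, y is the line along which they close (so a half turn about z gives the same grasp; the last joint's range is limited). The gripper opens to 87 mm and grips with 3 to 60 N. Pads are 19 mm wide; open, the fingers measure 117 mm over their backs; the gripper's body (75 mm by 190 mm) begins 51 mm behind the grasp point.
Start: joints at [61.335, 30.224, 82.088, -0, 67.689, -10.227], TCP at [197.63, 592.907, 222.548] pointing down, gripper open.
Joint ranges: [-176.69, 176.69], [-43.24, 126.21], [12.49, 139.97], [-82, 262], [0, 151.66], [-163.58, 163.58]. Speed limits (degrees/s): [159.86, 159.86, 180, 180, 180, 180].

### API

Orientations are given as a 3x3 rotation matrix whose columns are the frame's x, y, z axes.
In Python, from cell import status, optics, workorder gives the robot as it stands. The module is installed in compiled form; this text tells all that it offers.
- The arm moves only by the tool jog_arm, never from a script. Its argument "motion" is a list of rows, each a list of 7 numbers: the gripper's target within -1 to 1 (fully open at 1, half-way at 0, shut at -1), then the shift along the world's x, y, z in cm, then the turn, a rotation vector about the world's x, y, z in degrees. A call has 1 to 20 rows; each row shifts and turns the commanded pose from where the row before left it; what a row does not reach is not made up. A row lasts 1/12 s, in which the tool goes at most 41.7 mm and 7.16 degrees, less where a joint would pass 70% of its speed; a pose out of reach is approached as far as the arm can. A call is refused whole if a number of a shift passes 4.17 or a number of a turn 7.16, either way. A call with a gripper value outside its range is refused whole. The fingers move at their own pace and stop on an object; "force" is the grip in N (left out, the last holds). Time passes only in rows, so rows that do not move let the fingers close. It gives the time, the measured TCP pose, the force, the opening and the grip force at its end, in the units of the state.
- status.state(): the state, without advancing time (a new reading comes with each control period).
- optics.get_image(name): name is "side" or "top"; returns the picture (400x640x3 uint8, red, green, blue); there is no depth.
- optics.camera_params(name): a dict with "K" (3x3 intrinsics, pixels), "origin" and "orientation" of the camera in the world. Camera axes: x right, y down, z forward; pixel columns grow to the right and rows downward; lengths in mm; the calibration is good to about 2 mm. A picture is of the moment at which its call begins. camera_params takes no time and is no camera call.
- workorder.hand_in(): hands the job in; it is judged then, once.
The state is a dict: "clock": time; "qpos": joint angles; "qd": joint speeds; "joint_efforts": joint torques, N m; "position": TCP position; "tool_rot": TCP orientation; "contact_force": force on the tool from outside, world axes, zero at the start; "ft_torque": the same for the moment, N m; "opening": opening from 0.0 (shut) to 1.0 (fully open); "gripper_force": force on a finger pad.
Only numpy, scipy, OpenCV 4.12 (cv2) and the standard library are available. Lean on these libraries where they do the work, as an engineer would, in place of code of your own. Each camera call takes 0.05 s, during which the arm holds its last target. There are 200 camera calls.

## Working session

There is one attempt and no reset: what is moved stays moved. The work goes in short steps, Python scripts to look and compute and a tool call to move; the robot and the scene stay as the last step left them, time stands still between calls to the robot, and variables do not carry over. Pictures are saved under pics/ and viewed, at most 10 in all, crops included, and the job is handed in when it is done.

Besides the shell and the picture viewer there is one more tool, called after "Request:" as name(argument=value, ...), one argument or row to a line, values as JSON. jog_arm: Moves the arm, as the interface text tells. Its arguments: {"type":"object","properties":{"motion":{"type":"array"},"force":{"type":"number"}},"required":["motion"]}

```bash
mkdir -p pics; python3 - <<'E'
from cell import status, optics
import cv2,numpy as np
s=status.state(); print({k:np.round(v,2).tolist() for k,v in s.items()})
for n in("side","top"):
    cv2.imwrite(f"pics/{n}0.png",optics.get_image(n)[:,:,::-1]); p=optics.camera_params(n); print(n,{k:np.round(v,3).tolist() for k,v in p.items()})
E
```

```text
{'clock': 0.0, 'qpos': [61.34, 30.28, 82.16, -0.0, 67.69, -10.23], 'qd': [-0.01, 0.03, -0.04, 0.11, 0.04, -0.03], 'joint_efforts': [0.0, -44.0, -17.66, 0.06, 0.06, -0.0], 'position': [197.29, 592.25, 221.57], 'tool_rot': [[-0.95, 0.32, -0.0], [0.32, 0.95, -0.0], [0.0, -0.0, -1.0]], 'contact_force': [0.42, -0.15, 0.61], 'ft_torque': [-0.02, -0.01, 0.01], 'gripper_force': 0.0, 'opening': 0.99}
side {'K': [[514.57, 0.0, 327.743], [0.0, 514.57, 200.006], [0.0, 0.0, 1.0]], 'origin': [255.72, -399.168, 598.468], 'orientation': [[0.954, -0.169, 0.248], [-0.3, -0.521, 0.799], [-0.006, -0.836, -0.548]]}
top {'K': [[455.292, 0.0, 314.519], [0.0, 455.292, 199.219], [0.0, 0.0, 1.0]], 'origin': [435.408, 366.306, 915.763], 'orientation': [[0.01, -0.994, 0.106], [-1.0, -0.011, -0.005], [0.006, -0.106, -0.994]]}
```

View pics/top0.png

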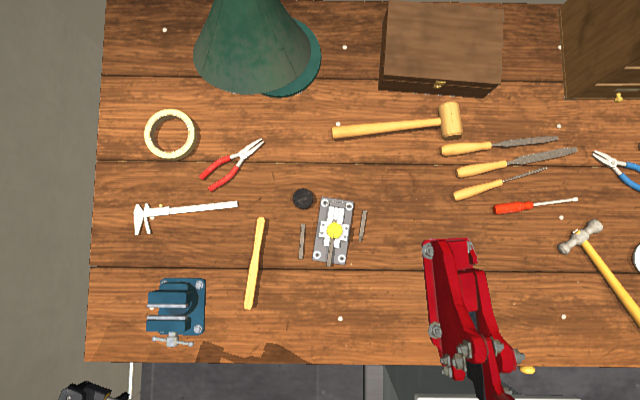

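View pics/side0.png

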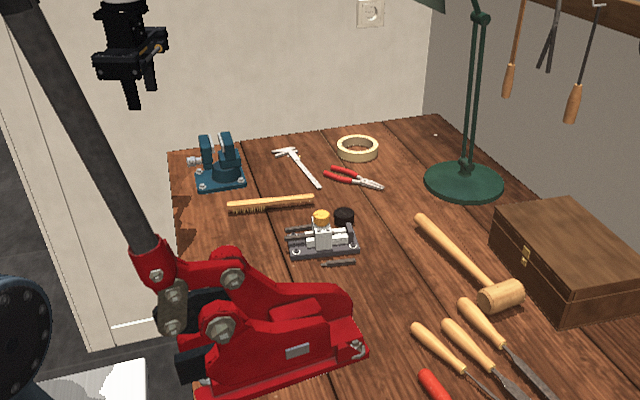

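The top view shows the block at about (334,231) with its screw head. The rod end points down-image, towards the robot, and the tin is at (303,198). I'll enlarge both views.

```bash
python3 - <<'E'
import cv2,numpy as np
a=cv2.imread("pics/top0.png")[175:275,285:385]; b=cv2.imread("pics/side0.png")[195:275,275:375]
a=cv2.resize(a,None,fx=6,fy=6,interpolation=cv2.INTER_CUBIC);cv2.imwrite("pics/topc.png",a)
b=cv2.resize(b,None,fx=7,fy=7,interpolation=cv2.INTER_CUBIC);cv2.imwrite("pics/sidec.png",b)
E
```

```text
(no output)
```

View pics/topc.png

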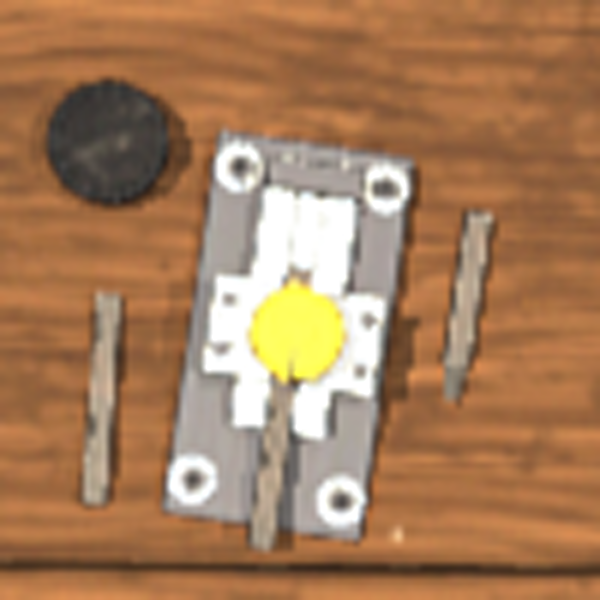

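View pics/sidec.png

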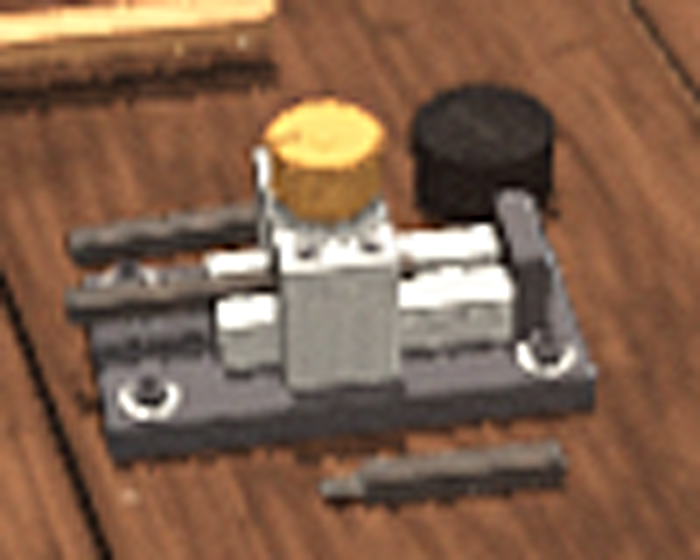

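The top crop has the head at (297,332), the plate corners at (222,130), (413,158), (360,540) and (165,510), and the rod end at (262,548). The side crop has the head top at (326,133) and the rod end face at about (72,302).

```bash
cat > h.py <<'E'
from cell import optics
import numpy as np
def ray(n,uv,z):
    p=optics.camera_params(n); R=np.array(p["orientation"]);o=np.array(p["origin"])
    d=R@np.linalg.inv(p["K"])@np.array([*uv,1.]); return o+d*(z-o[2])/d[2]
def proj(n,X):
    p=optics.camera_params(n); R=np.array(p["orientation"]);c=R.T@(np.array(X)-p["origin"]);q=np.array(p["K"])@c;return q[:2]/q[2]
E
python3 - <<'E'
from h import *
T=lambda u,v,z:ray("top",((u+.5)/6-.5+285,(v+.5)/6-.5+175),z)[:2]
S=lambda u,v,z:ray("side",((u+.5)/7-.5+275,(v+.5)/7-.5+195),z)[:2]
c=[T(*p,12) for p in((222,130),(413,158),(360,540),(165,510))]
print("corners",np.round(c,1).tolist(),"centre",np.mean(c,0)," sizes",[np.linalg.norm(c[i]-c[(i+1)%4]) for i in range(4)])
yd=(c[0]+c[1]-c[2]-c[3]);print("yaw of +y",np.degrees(np.arctan2(yd[1],yd[0])))
xd=c[1]-c[0]+c[2]-c[3];print("yaw of +x",np.degrees(np.arctan2(xd[1],xd[0])))
h=T(297,332,73);print("head",h,S(326,133,73))
e=T(262,548,30);print("rod end",e,S(72,297,26),np.linalg.norm(e-h))
print("tin",T(108,142,24),"shortrod",T(108,295,8),T(96,503,8),"punch",T(480,213,8),T(453,398,8))
E
```

```text
corners [[538.3, 347.5], [529.6, 283.8], [403.5, 301.1], [412.6, 365.1]] centre [471.02748412 324.36200802]  sizes [np.float64(64.23504240657928), np.float64(127.26625091752048), np.float64(64.67355462425401), np.float64(126.89525322559729)]
yaw of +y -7.894992494496956
yaw of +x -97.94246434801947
head [468.9745187  325.09080553] [468.73637959 328.3421916 ]
rod end [401.31048235 333.85090908] [402.76921271 341.85422739] 68.22874195749384
tin [532.57677176 385.10578292] shortrod [483.19054521 384.78650491] [414.61131718 387.86024052] punch [511.83012189 261.0675285 ] [450.27114887 270.11712695]
```

```bash
python3 - <<'E'
from h import *
import cv2
for X in((0,0,0),(0,0,150),(0,0,300),(197,592,222),(197,592,290)): print(X,proj("side",X).round(),proj("top",X).round())
print("base end top corners z=0/50", ray("top",(425,245),30).round(),ray("top",(470,240),30).round())
for z in(50,100,150,200,250): print(z,"side bracket",ray("side",(155,250),z).round()[:2],"tube mid",ray("side",(80,115),z).round()[:2],"top bracket",ray("top",(490,390),z).round()[:2], ray("top",(470,355),z).round()[:2])
a=cv2.imread("pics/top0.png")[225:400,400:560]; b=cv2.imread("pics/side0.png")[200:400,100:390]
a=cv2.resize(a,None,fx=2.2,fy=2.2);b=cv2.resize(b,None,fx=1.5,fy=1.5)
c=np.zeros((max(a.shape[0],b.shape[0]),a.shape[1]+b.shape[1],3),np.uint8);c[:a.shape[0],:a.shape[1]]=a;c[:b.shape[0],a.shape[1]:]=b
cv2.imwrite("pics/red.png",c);print(c.shape)
E
```

```text
(0, 0, 0) [ 10. 496.] [502. 480.]
(0, 0, 150) [-43. 416.] [541. 528.]
(0, 0, 300) [-117.  304.] [602. 602.]
(197, 592, 222) [144. 100.] [155. 411.]
(197, 592, 290) [137.  65.] [137. 429.]
base end top corners z=0/50 [443. 147.  30.] [454.  59.  30.]
50 side bracket [178. 343.] tube mid [  8. 989.] top bracket [180.  36.] [242.  71.]
100 side bracket [185. 276.] tube mid [ 31. 862.] top bracket [194.  55.] [253.  88.]
150 side bracket [192. 208.] tube mid [ 53. 736.] top bracket [209.  74.] [264. 105.]
200 side bracket [199. 140.] tube mid [ 76. 609.] top bracket [224.  93.] [275. 122.]
250 side bracket [206.  73.] tube mid [ 98. 483.] top bracket [239. 112.] [286. 139.]
(385, 787, 3)
```

View pics/red.png

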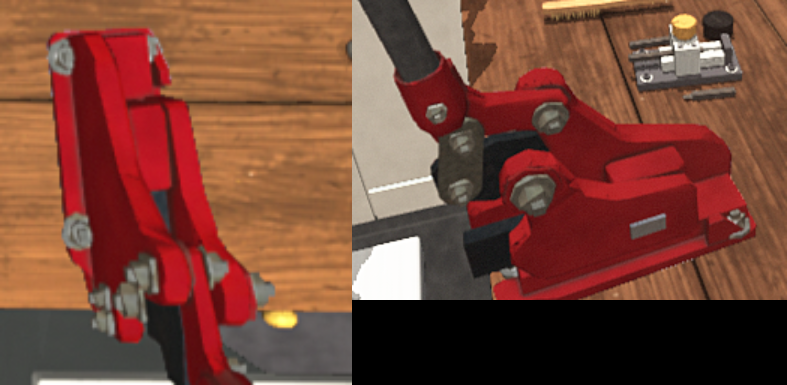

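The red item is a bench shear with an upright grey lever near the robot, which could foul the arm. I'll locate the lever before moving.

```bash
python3 - <<'E'
from h import *
p=optics.camera_params("side");R=np.array(p["orientation"]);o=np.array(p["origin"])
for y in(60,80,100,120):
    out=[]
    for uv in((155,245),(80,115),(22,2)):
        d=R@np.linalg.inv(p["K"])@np.array([*uv,1.]);X=o+d*(y-o[1])/d[1];out+=[X.round().tolist(),proj("top",X).round().tolist()]
    print(y,out)
E
```

```text
60 [[209.0, 60.0, 266.0], [533.0, 417.0], [174.0, 60.0, 417.0], [606.0, 506.0], [157.0, 60.0, 512.0], [681.0, 593.0]]
80 [[207.0, 80.0, 251.0], [514.0, 414.0], [170.0, 80.0, 409.0], [582.0, 505.0], [152.0, 80.0, 508.0], [654.0, 595.0]]
100 [[205.0, 100.0, 237.0], [496.0, 412.0], [167.0, 100.0, 401.0], [559.0, 504.0], [148.0, 100.0, 504.0], [627.0, 597.0]]
120 [[203.0, 120.0, 222.0], [478.0, 410.0], [163.0, 120.0, 393.0], [537.0, 504.0], [144.0, 120.0, 500.0], [600.0, 599.0]]
```

Request:
jog_arm(
  motion=[
    [-1,0,0,4,0,0,0],
    [-1,0,0,4,0,0,0],
    [-1,0,0,4,0,0,0],
    [-1,0,0,0,0,0,0],
    [-1,0,0,0,0,0,0],
  ],
)

```text
clock: 0.52
position: [198.2, 594.1, 345.6]
tool_rot: [[-0.949, 0.316, 0.003], [0.316, 0.949, 0.006], [-0.001, 0.006, -1.0]]
contact_force: [-0.5, -0.5, 0.6]
opening: 0.704
gripper_force: 0.0
```

```bash
python3 -c "
from cell import status;import numpy as np;s=status.state();print({k:np.round(s[k],3).tolist() for k in('clock','qpos','position','joint_efforts','tool_rot')})"
```

```text
{'clock': 0.517, 'qpos': [61.341, 24.007, 72.883, 0.001, 82.736, -10.228], 'position': [198.221, 594.123, 345.615], 'joint_efforts': [0.05, -44.144, -22.261, 0.079, 0.024, 0.002], 'tool_rot': [[-0.949, 0.316, 0.003], [0.316, 0.949, 0.006], [-0.001, 0.006, -1.0]]}
```

Request:
jog_arm(
  motion=[
    [-1,0,0,0,7,0,0],
    [-1,0,0,0,7,0,0],
    [-1,0,0,0,7,0,0],
    [-1,0,0,0,0,0,0],
    [-1,0,0,0,0,0,0],
  ],
)

```text
clock: 0.93
position: [196.9, 590.5, 340.3]
tool_rot: [[-0.948, 0.319, -0.002], [0.298, 0.887, 0.352], [0.114, 0.333, -0.936]]
contact_force: [0.2, 0.7, 0.5]
opening: 0.323
gripper_force: 0.0
```

```bash
python3 -c "
from cell import status;import numpy as np;s=status.state();print({k:np.round(s[k],3).tolist() for k in('clock','qpos','position','joint_efforts','tool_rot')})"
```

```text
{'clock': 0.933, 'qpos': [55.458, 15.998, 89.28, 13.716, 58.321, -21.522], 'position': [196.897, 590.508, 340.265], 'joint_efforts': [-0.065, -35.077, -18.469, 0.777, -0.788, -0.045], 'tool_rot': [[-0.948, 0.319, -0.002], [0.298, 0.887, 0.352], [0.114, 0.333, -0.936]]}
```

```bash
python3 - <<'E'
import numpy as np
Q=[([61.335,30.224,82.088],[197.63,592.907,222.548],[0,0,-1]),([61.341,24.007,72.883],[198.221,594.123,345.615],[.003,.006,-1]),([55.458,15.998,89.28],[196.897,590.508,340.265],[-.002,.352,-.936])]
A=[];B=[]
for q,p,z in Q:
    c1,s1=np.cos(np.radians(q[0])),np.sin(np.radians(q[0])); R=np.array([[c1,s1,0],[-s1,c1,0],[0,0,1]])
    p=R@p;z=R@z;a=np.radians(q[1]);b=a+np.radians(q[2])
    # unknown c,d,a,b,h ; p = W + c z
    A+= [[z[0],0,np.sin(a),np.sin(b),0],[z[1],1,0,0,0],[z[2],0,np.cos(a),np.cos(b),1]];B+=list(p)
x,r,k,s=np.linalg.lstsq(np.array(A),np.array(B),rcond=None);print(dict(zip("c d a b h".split(),x.round(1))),(np.array(A)@x-B).round(2))
c,d,a,b,h=x
# wrist config above target, tool down z=60
T=np.array([469,325]);r=np.hypot(*T);f=np.sqrt(r*r-d*d);print("q1",np.degrees(np.arctan2(T[1],T[0])-np.arcsin(d/r)))
zz=60+c-h;D=np.hypot(f,zz);q2=np.arctan2(f,zz)-np.arccos((a*a+D*D-b*b)/(2*a*D));print("q2",np.degrees(q2),"elbow f,z",a*np.sin(q2),h+a*np.cos(q2),"wrist",f,60+c)
E
```

```text
{'c': np.float64(273.3), 'd': np.float64(113.2), 'a': np.float64(508.2), 'b': np.float64(397.6), 'h': np.float64(207.5)} [  8.58   2.19  -0.22 -13.11   2.25   5.08   4.48  -4.44  -4.86]
q1 23.278924288090327
q2 34.70798361838909 elbow f,z 289.36631475786163 625.260689426191 wrist 559.2620431608574 333.33598095685704
```

Request:
jog_arm(
  motion=[
    [-1,0.8,-0.8,-0.8,-7,0,0],
    [-1,0.8,-0.8,-0.8,-7,0,0],
    [-1,0.8,-0.8,-0.8,-7,0,0],
    [-1,0.8,-0.8,-0.8,0,0,-7],
    [-1,0.8,-0.8,-0.8,0,0,-7],
    [-1,0.8,-0.8,-0.8,0,0,-7],
    [-1,0.8,-0.8,-0.8,0,0,-7],
    [-1,0.8,-0.8,-0.8,0,0,-7],
    [-1,0.8,-0.8,-0.8,0,0,-7],
    [-1,0.8,-0.8,-0.8,0,0,-7],
    [-1,0.8,-0.8,-0.8,0,0,-7],
    [-1,0.8,-0.8,-0.8,0,0,-7],
    [-1,0.8,-0.8,-0.8,0,0,-7],
    [-1,0.8,-0.8,-0.8,0,0,-7],
    [-1,0.8,-0.8,-0.8,0,0,-7],
    [-1,0.8,-0.8,-0.8,0,0,-7],
    [-1,0.8,-0.8,-0.8,0,0,-7],
    [-1,0.8,-0.8,-0.8,0,0,-7],
    [-1,0.8,-0.8,-0.8,0,0,-7],
    [-1,0.8,-0.8,-0.8,0,0,-7],
  ],
)

```text
clock: 2.6
position: [360.0, 434.6, 182.0]
tool_rot: [[0.74, 0.672, 0.002], [0.672, -0.74, -0.001], [0.001, 0.002, -1.0]]
contact_force: [0.3, -0.2, 0.0]
opening: 0.005
gripper_force: 0.0
```

```bash
cat > st.py <<'E'
from cell import status,optics;import numpy as np,cv2,sys
s=status.state();print({k:np.round(s[k],2).tolist() for k in('clock','qpos','position','joint_efforts','contact_force','opening')})
x=np.array(s['tool_rot'])[:,0];print("yaw x",np.degrees(np.arctan2(x[1],x[0])).round(2))
for a in sys.argv[1:]:
    n=a.split("_")[0];cv2.imwrite(f"pics/{a}.png",optics.get_image(n)[:,:,::-1])
E
python3 st.py side_1 top_1; python3 -c "
import cv2,numpy as np
a=cv2.imread('pics/side_1.png');b=cv2.imread('pics/top_1.png')
cv2.imwrite('pics/m1.png',cv2.resize(np.vstack([a,b]),None,fx=.75,fy=.75))"
```

```text
{'clock': 2.6, 'qpos': [39.08, 28.5, 93.32, -0.11, 58.15, 86.89], 'position': [359.96, 434.64, 182.04], 'joint_efforts': [0.99, -40.76, -15.34, 0.03, 0.1, -0.8], 'contact_force': [0.32, -0.16, 0.0], 'opening': 0.0}
yaw x 42.25
```

View pics/m1.png

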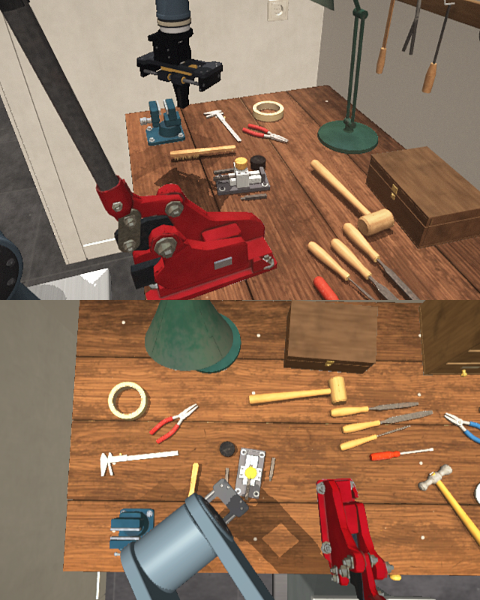

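Request:
jog_arm(
  motion=[
    [-1,0.4,-0.5,-0.4,0,0,-7],
    [-1,0.4,-0.5,-0.4,0,0,-7],
    [-1,0.4,-0.5,-0.4,0,0,-7],
    [-1,0.4,-0.5,-0.4,0,0,-7],
    [-1,0.4,-0.5,-0.4,0,0,-7],
    [-1,0.4,-0.5,-0.4,0,0,-7],
    [-1,0.4,-0.5,-0.4,0,0,-7],
    [-1,0.4,-0.5,-0.4,0,0,-7],
    [-1,0.4,-0.5,-0.4,0,0,-7],
  ],
)

```text
clock: 3.45
position: [395.0, 389.7, 146.8]
tool_rot: [[0.937, -0.351, 0.001], [-0.351, -0.937, 0.0], [0.001, -0.001, -1.0]]
contact_force: [-0.1, 0.5, -0.8]
opening: 0.004
gripper_force: 0.0
```

```bash
python3 st.py
```

```text
{'clock': 3.45, 'qpos': [33.09, 30.69, 96.48, -0.04, 52.75, 143.65], 'position': [394.98, 389.7, 146.81], 'joint_efforts': [0.57, -40.56, -13.66, -0.03, 0.01, -0.87], 'contact_force': [-0.09, 0.54, -0.77], 'opening': 0.0}
yaw x -20.53
```

Request:
jog_arm(
  motion=[
    [-1,0.4,-0.5,-0.4,0,0,0],
    [-1,0.4,-0.5,-0.4,0,0,0],
    [-1,0.4,-0.5,-0.4,0,0,0],
    [-1,0.4,-0.5,-0.4,0,0,0],
    [-1,0.4,-0.5,-0.4,0,0,0],
    [-1,0,0,0,0,0,0],
  ],
)

```text
clock: 3.95
position: [414.1, 361.8, 125.7]
tool_rot: [[0.937, -0.349, -0.001], [-0.349, -0.937, -0.001], [-0.001, 0.001, -1.0]]
contact_force: [-0.4, -1.4, 0.8]
opening: 0.002
gripper_force: 0.0
```

```bash
python3 st.py top_2
```

```text
{'clock': 3.95, 'qpos': [29.51, 32.27, 98.0, -0.03, 49.81, 139.98], 'position': [414.14, 361.8, 125.69], 'joint_efforts': [-0.14, -40.53, -12.76, -0.06, -0.15, -0.07], 'contact_force': [-0.37, -1.37, 0.75], 'opening': 0.0}
yaw x -20.45
```

View pics/top_2.png

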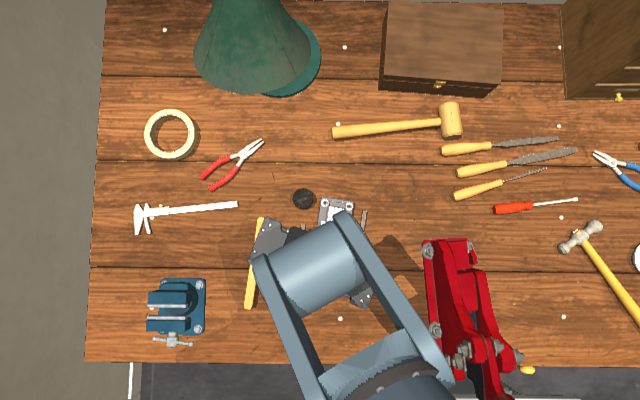

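Request:
jog_arm(
  motion=[
    [-1,0.2,-0.3,-0.3,0,0,0],
    [-1,0.2,-0.3,-0.3,0,0,0],
    [-1,0.2,-0.3,-0.3,0,0,0],
    [-1,0.2,-0.3,-0.3,0,0,0],
    [-1,0,0,0,0,0,0],
  ],
)

```text
clock: 4.42
position: [421.6, 350.2, 113.9]
tool_rot: [[0.937, -0.35, -0.001], [-0.35, -0.937, -0.001], [-0.001, 0.001, -1.0]]
contact_force: [0.3, 0.2, -0.9]
opening: 0.006
gripper_force: 0.0
```

```bash
python3 st.py
```

```text
{'clock': 4.42, 'qpos': [28.03, 33.22, 98.74, -0.01, 48.11, 138.51], 'position': [421.64, 350.15, 113.89], 'joint_efforts': [-0.1, -40.74, -12.16, -0.04, -0.14, -0.04], 'contact_force': [0.28, 0.17, -0.89], 'opening': 0.01}
yaw x -20.47
```

Request:
jog_arm(
  motion=[
    [-1,0.2,-0.3,-0.3,0,0,0],
    [-1,0.2,-0.3,-0.3,0,0,0],
    [-1,0.2,-0.3,-0.3,0,0,0],
    [-1,0.2,-0.3,-0.3,0,0,0],
    [-1,0,0,0,0,0,0],
  ],
)

```text
clock: 4.83
position: [429.7, 338.1, 101.9]
tool_rot: [[0.937, -0.35, -0.001], [-0.35, -0.937, -0.001], [-0.001, 0.001, -1.0]]
contact_force: [-0.6, 0.5, 0.6]
opening: 0.003
gripper_force: 0.0
```

```bash
python3 st.py
```

```text
{'clock': 4.83, 'qpos': [26.49, 34.26, 99.37, -0.02, 46.43, 136.98], 'position': [429.72, 338.14, 101.86], 'joint_efforts': [-0.1, -40.94, -11.58, -0.04, -0.14, -0.04], 'contact_force': [-0.6, 0.52, 0.61], 'opening': 0.0}
yaw x -20.47
```

Request:
jog_arm(
  motion=[
    [-1,0,0,-1,0,0,0],
    [-1,0,0,-1,0,0,0],
    [-1,0,0,-1,0,0,0],
    [-1,0,0,-1,0,0,0],
    [-1,0,0,0,0,0,0],
    [-1,0,0,0,0,0,0],
  ],
)

```text
clock: 5.33
position: [428.8, 338.6, 61.4]
tool_rot: [[0.937, -0.349, -0.002], [-0.349, -0.937, -0.001], [-0.002, 0.002, -1.0]]
contact_force: [0.1, 0.3, -0.4]
opening: 0.006
gripper_force: 0.0
```

```bash
python3 st.py side_3
```

```text
{'clock': 5.33, 'qpos': [26.57, 38.16, 100.59, 0.0, 41.4, 137.0], 'position': [428.84, 338.61, 61.35], 'joint_efforts': [-0.03, -41.4, -9.45, -0.02, -0.07, 0.0], 'contact_force': [0.15, 0.3, -0.36], 'opening': 0.01}
yaw x -20.43
```

Request:
jog_arm(
  motion=[
    [-1,0.5,-0.18,-0.1,0,0,0],
    [-1,0.4,-0.15,-0.1,0,0,0],
    [-1,0.2,-0.07,0,0,0,0],
    [-1,0.2,-0.07,0,0,0,0],
    [-1,0,0,0,0,0,0],
  ],
)

```text
clock: 5.8
position: [443.6, 334.1, 60.9]
tool_rot: [[0.937, -0.35, 0.001], [-0.35, -0.937, 0.0], [0.001, -0.001, -1.0]]
contact_force: [0.5, 0.1, 0.4]
opening: 0.006
gripper_force: 0.0
```

Request:
jog_arm(
  motion=[
    [-1,0.1,-0.04,0,0,0,0],
    [-1,0.1,-0.04,0,0,0,0],
    [-1,0,0,0,0,0,0],
  ],
)

```text
clock: 6.05
position: [444.4, 333.4, 60.6]
tool_rot: [[0.937, -0.349, -0.001], [-0.349, -0.937, 0.0], [-0.001, 0.0, -1.0]]
contact_force: [-1.2, 0.1, 1.2]
opening: 0.002
gripper_force: 0.3
```

Request:
jog_arm(
  motion=[
    [-1,0.1,-0.04,0,0,0,0],
    [-1,0.1,-0.04,0,0,0,0],
    [-1,0,0,0,0,0,0],
  ],
)

```text
clock: 6.3
position: [444.7, 333.1, 60.6]
tool_rot: [[0.937, -0.35, -0.004], [-0.35, -0.937, 0.001], [-0.003, 0.001, -1.0]]
contact_force: [-5.9, 2.9, 4.2]
opening: 0.006
gripper_force: 2.9
```

```bash
cat > arc.py <<'E'
import numpy as np,sys,json
# arc.py cmdx cmdy ax ay r step n : rows about axis from present command angle
x,y,ax,ay,r,st=map(float,sys.argv[1:7]);n=int(sys.argv[7])
a=np.arctan2(y-ay,x-ax);P=np.array([x,y]);rows=[]
for i in range(1,n+1):
    t=a+np.radians(st*i);Q=np.array([ax+r*np.cos(t),ay+r*np.sin(t)]);d=np.round((Q-P)/10,2);P=P+d*10
    rows.append([-1,*d.tolist(),0,0,0,st])
print(json.dumps(rows).replace(".0,",",").replace(".0]","]"));print(P.round(1),np.degrees(t).round(1))
E
python3 arc.py 446.6 332.7 469 325 22 6.5 12
```

```text
[[-1, 0.09, -0.29, 0, 0, 0, 6.5], [-1, -0.04, -0.25, 0, 0, 0, 6.5], [-1, -0.01, -0.25, 0, 0, 0, 6.5], [-1, 0.02, -0.25, 0, 0, 0, 6.5], [-1, 0.04, -0.24, 0, 0, 0, 6.5], [-1, 0.07, -0.24, 0, 0, 0, 6.5], [-1, 0.1, -0.23, 0, 0, 0, 6.5], [-1, 0.13, -0.22, 0, 0, 0, 6.5], [-1, 0.14, -0.2, 0, 0, 0, 6.5], [-1, 0.17, -0.18, 0, 0, 0, 6.5], [-1, 0.19, -0.17, 0, 0, 0, 6.5], [-1, 0.21, -0.14, 0, 0, 0, 6.5]]
[457.7 306.1] 239.0
```

Request:
jog_arm(
  motion=[
    [-1,0.09,-0.29,0,0,0,6.5],
    [-1,-0.04,-0.25,0,0,0,6.5],
    [-1,-0.01,-0.25,0,0,0,6.5],
    [-1,0.02,-0.25,0,0,0,6.5],
    [-1,0.04,-0.24,0,0,0,6.5],
    [-1,0.07,-0.24,0,0,0,6.5],
    [-1,0.1,-0.23,0,0,0,6.5],
    [-1,0.13,-0.22,0,0,0,6.5],
    [-1,0.14,-0.2,0,0,0,6.5],
    [-1,0.17,-0.18,0,0,0,6.5],
    [-1,0.19,-0.17,0,0,0,6.5],
    [-1,0.21,-0.14,0,0,0,6.5],
  ],
)

```text
clock: 7.3
position: [455.7, 305.0, 60.2]
tool_rot: [[0.531, 0.847, -0.004], [0.847, -0.531, -0.002], [-0.004, -0.002, -1.0]]
contact_force: [-2.0, -1.2, 1.8]
opening: 0.007
gripper_force: 1.5
```

```bash
python3 st.py side_4; python3 - <<'E'
import cv2,numpy as np
a=[cv2.resize(cv2.imread(f"pics/side_{i}.png")[195:255,280:370],None,fx=8,fy=8,interpolation=cv2.INTER_CUBIC)[:300] for i in(3,4)]
cv2.imwrite("pics/m4.png",np.vstack(a))
E
python3 arc.py 457.7 306.1 469 325 22 6.5 14
```

```text
{'clock': 7.3, 'qpos': [22.13, 38.4, 100.23, -0.04, 41.65, 54.23], 'position': [455.73, 304.98, 60.23], 'joint_efforts': [0.09, -41.9, -11.44, 0.15, -0.98, 0.94], 'contact_force': [-2.05, -1.22, 1.83], 'opening': 0.01}
yaw x 57.93
[[-1, 0.22, -0.11, 0, 0, 0, 6.5], [-1, 0.23, -0.09, 0, 0, 0, 6.5], [-1, 0.25, -0.07, 0, 0, 0, 6.5], [-1, 0.24, -0.03, 0, 0, 0, 6.5], [-1, 0.25, -0.01, 0, 0, 0, 6.5], [-1, 0.25, 0.02, 0, 0, 0, 6.5], [-1, 0.25, 0.05, 0, 0, 0, 6.5], [-1, 0.23, 0.08, 0, 0, 0, 6.5], [-1, 0.23, 0.1, 0, 0, 0, 6.5], [-1, 0.21, 0.13, 0, 0, 0, 6.5], [-1, 0.2, 0.15, 0, 0, 0, 6.5], [-1, 0.18, 0.17, 0, 0, 0, 6.5], [-1, 0.16, 0.2, 0, 0, 0, 6.5], [-1, 0.14, 0.2, 0, 0, 0, 6.5]]
[488.1 314. ] -29.9
```

View pics/m4.png

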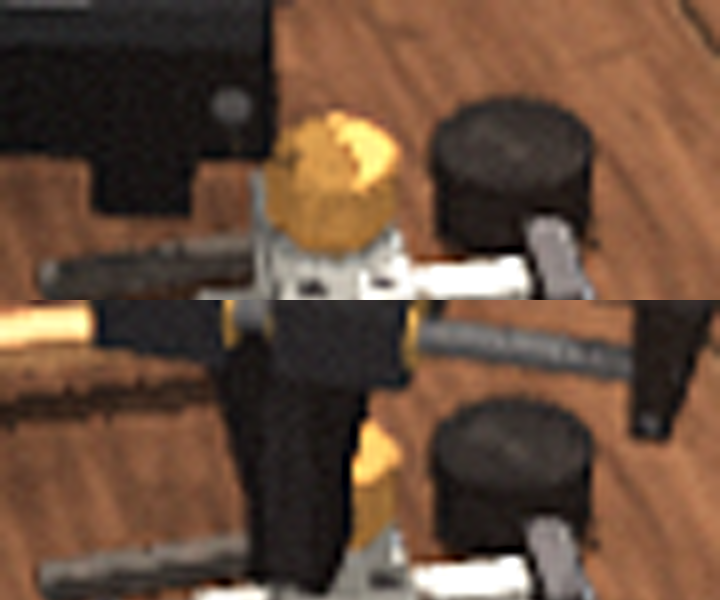

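```bash
python3 arc.py 457.7 306.1 468.2 326.2 21 6.5 10
```

```text
[[-1, 0.29, 0.05, 0, 0, 0, 6.5], [-1, 0.23, -0.07, 0, 0, 0, 6.5], [-1, 0.23, -0.05, 0, 0, 0, 6.5], [-1, 0.24, -0.02, 0, 0, 0, 6.5], [-1, 0.24, 0.01, 0, 0, 0, 6.5], [-1, 0.24, 0.03, 0, 0, 0, 6.5], [-1, 0.23, 0.06, 0, 0, 0, 6.5], [-1, 0.22, 0.09, 0, 0, 0, 6.5], [-1, 0.21, 0.11, 0, 0, 0, 6.5], [-1, 0.2, 0.13, 0, 0, 0, 6.5]]
[481.  309.5] -52.6
```

Request:
jog_arm(
  motion=[
    [-1,0.29,0.05,0,0,0,6.5],
    [-1,0.23,-0.07,0,0,0,6.5],
    [-1,0.23,-0.05,0,0,0,6.5],
    [-1,0.24,-0.02,0,0,0,6.5],
  ],
)

```text
clock: 7.68
position: [465.9, 301.8, 60.3]
tool_rot: [[0.107, 0.994, -0.005], [0.994, -0.107, -0.006], [-0.007, -0.004, -1.0]]
contact_force: [-1.2, -10.8, 4.0]
opening: 0.01
gripper_force: 5.3
```

Request:
jog_arm(
  motion=[
    [-1,0.24,0.01,0,0,0,6.5],
    [-1,0.24,0.03,0,0,0,6.5],
    [-1,0.23,0.06,0,0,0,6.5],
    [-1,0.22,0.09,0,0,0,6.5],
    [-1,0.21,0.11,0,0,0,6.5],
    [-1,0.2,0.13,0,0,0,6.5],
  ],
)

```text
clock: 8.18
position: [482.6, 305.9, 60.7]
tool_rot: [[-0.543, 0.839, 0.002], [0.839, 0.543, -0.006], [-0.006, -0.002, -1.0]]
contact_force: [2.4, -11.1, 1.3]
opening: 0.001
gripper_force: 5.8
```

```bash
python3 st.py; python3 arc.py 481 309.5 468.2 326.2 21 6.5 12
```

```text
{'clock': 8.18, 'qpos': [21.36, 39.42, 96.96, -0.51, 43.65, -11.19], 'position': [482.55, 305.88, 60.67], 'joint_efforts': [6.56, -43.02, -10.68, 2.54, -0.33, 0.95], 'contact_force': [2.45, -11.1, 1.31], 'opening': 0.0}
yaw x 122.91
[[-1, 0.18, 0.16, 0, 0, 0, 6.5], [-1, 0.16, 0.17, 0, 0, 0, 6.5], [-1, 0.14, 0.2, 0, 0, 0, 6.5], [-1, 0.12, 0.2, 0, 0, 0, 6.5], [-1, 0.09, 0.22, 0, 0, 0, 6.5], [-1, 0.07, 0.23, 0, 0, 0, 6.5], [-1, 0.04, 0.23, 0, 0, 0, 6.5], [-1, 0.02, 0.24, 0, 0, 0, 6.5], [-1, -0.01, 0.24, 0, 0, 0, 6.5], [-1, -0.04, 0.23, 0, 0, 0, 6.5], [-1, -0.06, 0.23, 0, 0, 0, 6.5], [-1, -0.09, 0.22, 0, 0, 0, 6.5]]
[487.2 335.2] 25.5
```

Request:
jog_arm(
  motion=[
    [-1,0.18,0.16,0,0,0,6.5],
    [-1,0.16,0.17,0,0,0,6.5],
    [-1,0.14,0.2,0,0,0,6.5],
    [-1,0.12,0.2,0,0,0,6.5],
    [-1,0.09,0.22,0,0,0,6.5],
    [-1,0.07,0.23,0,0,0,6.5],
  ],
)

```text
clock: 8.68
position: [492.8, 319.5, 61.0]
tool_rot: [[-0.95, 0.311, 0.007], [0.311, 0.95, -0.002], [-0.008, 0.0, -1.0]]
contact_force: [5.3, -6.6, -0.7]
opening: 0.001
gripper_force: 4.2
```

Request:
jog_arm(
  motion=[
    [-1,0.04,0.23,0,0,0,6.5],
    [-1,0.02,0.24,0,0,0,6.5],
    [-1,-0.01,0.24,0,0,0,6.5],
    [-1,-0.04,0.23,0,0,0,6.5],
    [-1,-0.06,0.23,0,0,0,6.5],
    [-1,-0.09,0.22,0,0,0,6.5],
  ],
)

```text
clock: 9.18
position: [491.9, 335.5, 61.3]
tool_rot: [[-0.935, -0.355, 0.009], [-0.355, 0.935, 0.002], [-0.009, -0.002, -1.0]]
contact_force: [5.7, -0.6, -0.4]
opening: 0.006
gripper_force: 2.6
```

```bash
python3 st.py side_5 top_5; python3 - <<'E'
import cv2,numpy as np
a=cv2.resize(cv2.imread("pics/side_5.png")[200:240,290:370],None,fx=7,fy=7,interpolation=cv2.INTER_CUBIC)
b=cv2.resize(cv2.imread("pics/top_5.png")[210:250,294:374],None,fx=7,fy=7,interpolation=cv2.INTER_CUBIC)
cv2.imwrite("pics/m5.png",np.vstack([a,b]))
E
python3 arc.py 487.2 335.2 468.2 326.2 21 6.5 6
```

```text
{'clock': 9.18, 'qpos': [23.62, 40.43, 93.82, -0.18, 45.22, -87.04], 'position': [491.93, 335.54, 61.26], 'joint_efforts': [2.11, -44.96, -8.49, 0.68, 1.38, 0.92], 'contact_force': [5.74, -0.56, -0.42], 'opening': 0.01}
yaw x -159.22
[[-1, -0.12, 0.21, 0, 0, 0, 6.5], [-1, -0.13, 0.19, 0, 0, 0, 6.5], [-1, -0.16, 0.18, 0, 0, 0, 6.5], [-1, -0.18, 0.16, 0, 0, 0, 6.5], [-1, -0.19, 0.14, 0, 0, 0, 6.5], [-1, -0.21, 0.11, 0, 0, 0, 6.5]]
[477.3 345.1] 64.3
```

View pics/m5.png

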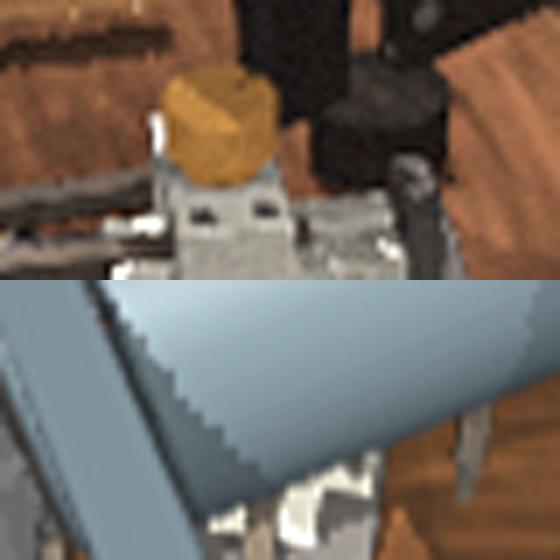

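Only one view is left, so I'll read the line angle numerically by sampling rings on the head's top face.

```bash
cat > line.py <<'E'
import cv2,numpy as np,sys
from h import proj
def prof(f,z,ax=(468.5,326.5),cam="side"):
    g=cv2.cvtColor(cv2.imread(f),cv2.COLOR_BGR2GRAY).astype(np.float32);A=np.arange(0,360,10);P=[]
    # local refine: print intensity for mean r 5..12
    for a in np.radians(A):
        pts=np.array([proj(cam,(ax[0]+r*np.cos(a),ax[1]+r*np.sin(a),z)) for r in np.linspace(4,12,9)],np.float32)
        P.append(cv2.remap(g,pts[:,0].reshape(1,-1),pts[:,1].reshape(1,-1),cv2.INTER_LINEAR).mean())
    return A,np.array(P)
if __name__=="__main__":
    for a in sys.argv[1:]:
        f,z=a.split(",");A,P=prof(f"pics/{f}.png",float(z));print(f,' '.join(f"{x}:{int(p)}" for x,p in zip(A,P)))
E
python3 line.py side0,73 side_3,73 side_5,74.2
python3 - <<'E'
import cv2
g=cv2.cvtColor(cv2.imread("pics/side_5.png"),cv2.COLOR_BGR2GRAY);print(g[207:227,310:332])
E
```

```text
side0 0:228 10:228 20:228 30:227 40:228 50:227 60:227 70:228 80:227 90:227 100:228 110:228 120:227 130:225 140:221 150:213 160:204 170:207 180:214 190:224 200:225 210:224 220:223 230:223 240:221 250:220 260:222 270:223 280:222 290:222 300:221 310:222 320:222 330:223 340:225 350:227
side_3 0:225 10:223 20:220 30:213 40:210 50:209 60:205 70:183 80:161 90:163 100:165 110:164 120:161 130:152 140:142 150:130 160:121 170:121 180:126 190:136 200:144 210:152 220:155 230:157 240:160 250:159 260:160 270:162 280:172 290:179 300:189 310:199 320:206 330:213 340:219 350:224
side_5 0:110 10:109 20:102 30:93 40:90 50:101 60:106 70:107 80:108 90:108 100:107 110:106 120:109 130:119 140:129 150:136 160:137 170:139 180:141 190:141 200:142 210:142 220:140 230:141 240:141 250:142 260:137 270:121 280:109 290:108 300:109 310:108 320:107 330:107 340:108 350:109
[[ 52  84  59  73  77  86  97  99 104 105  95  91  93  84  42  18  30  29
   28  25  22  23]
 [ 76 107  85 100  99  95  95  96  95  95  95  91  98  86  26  17  27  29
   29  26  21  17]
 [100 106 105 105  98  88  84  91 101 102 105 102 109  99  68  35
[... 909 characters left out ...]
1 127 126 119 122 113 109 112
  113  95  90  99]
 [ 71  72 255 177 103 113 121 123 125 130 131 128 120 114 124 115 113 114
  109 106  91  84]
 [ 75  76 212 143 116 115 120 126 126 130 125 131 124 119 125 117 123 115
  108 106  91  86]
 [ 75  83 122 123 123 122 121 122 128 127 122 124 126 130 127 118 118 116
  123  95  95  86]
 [ 86  97  94 107  99  98 117 122 123 119 121 118 132 134 129 124 118 123
  133  99  98  93]
 [ 98 100 112 113  97  98 112 120 118 122 120 129 131 126 118 117 112 119
  128 124 107  98]
 [ 74  78 123 127 126 124 117 113 113 121 111 111 109 119 112  99 103 118
  123 135 100  96]
 [ 40  60 136 117 142 153 130 121 120 116 107  89  99 117 127 135 152 153
  147 153 101  92]]
```

The line reads 37° against 165° at the start, so the screw has turned about 232° for a 221° sweep: no slip. I'll continue this stroke.

```bash
python3 arc.py 487.2 335.2 468.2 326.2 20 6.5 10
```

```text
[[-1, -0.2, 0.16, 0, 0, 0, 6.5], [-1, -0.13, 0.18, 0, 0, 0, 6.5], [-1, -0.15, 0.17, 0, 0, 0, 6.5], [-1, -0.17, 0.15, 0, 0, 0, 6.5], [-1, -0.19, 0.13, 0, 0, 0, 6.5], [-1, -0.19, 0.11, 0, 0, 0, 6.5], [-1, -0.21, 0.09, 0, 0, 0, 6.5], [-1, -0.22, 0.06, 0, 0, 0, 6.5], [-1, -0.23, 0.04, 0, 0, 0, 6.5], [-1, -0.22, 0.01, 0, 0, 0, 6.5]]
[468.1 346.2] 90.3
```

Request:
jog_arm(
  motion=[
    [-1,-0.2,0.16,0,0,0,6.5],
    [-1,-0.13,0.18,0,0,0,6.5],
    [-1,-0.15,0.17,0,0,0,6.5],
    [-1,-0.17,0.15,0,0,0,6.5],
    [-1,-0.19,0.13,0,0,0,6.5],
    [-1,-0.19,0.11,0,0,0,6.5],
    [-1,-0.21,0.09,0,0,0,6.5],
    [-1,-0.22,0.06,0,0,0,6.5],
    [-1,-0.23,0.04,0,0,0,6.5],
    [-1,-0.22,0.01,0,0,0,6.5],
  ],
)

```text
clock: 10.12
position: [471.4, 350.4, 61.7]
tool_rot: [[-0.077, -0.997, 0.008], [-0.997, 0.077, 0.009], [-0.009, -0.008, -1.0]]
contact_force: [0.5, 9.8, 0.4]
opening: 0.004
gripper_force: 5.3
```

Request:
jog_arm(
  motion=[
    [-1,0,1,0,0,0,0],
    [-1,0,1,0,0,0,0],
    [-1,0,1,0,0,0,0],
    [-1,0,0,0,0,0,0],
  ],
)

```text
clock: 10.45
position: [468.5, 378.1, 60.6]
tool_rot: [[-0.078, -0.997, 0.001], [-0.997, 0.078, 0.001], [-0.001, -0.001, -1.0]]
contact_force: [0.7, -0.2, 0.8]
opening: 0.004
gripper_force: 0.0
```

```bash
python3 st.py side_6;python3 line.py side_6,74.5
```

```text
{'clock': 10.45, 'qpos': [28.28, 40.96, 92.51, 0.01, 46.44, -147.28], 'position': [468.55, 378.13, 60.55], 'joint_efforts': [0.21, -45.44, -11.24, -0.03, 0.09, 0.1], 'contact_force': [0.68, -0.23, 0.8], 'opening': 0.0}
yaw x -94.45
side_6 0:165 10:164 20:164 30:164 40:165 50:164 60:159 70:153 80:140 90:116 100:129 110:146 120:149 130:148 140:150 150:150 160:153 170:159 180:163 190:164 200:163 210:162 220:160 230:160 240:161 250:161 260:161 270:158 280:160 290:163 300:160 310:160 320:161 330:161 340:164 350:166
```

Request:
jog_arm(
  motion=[
    [-1,-0.19,0,0,0,0,-7],
    [-1,-0.19,0,0,0,0,-7],
    [-1,-0.19,0,0,0,0,-7],
    [-1,-0.19,0,0,0,0,-7],
    [-1,-0.19,0,0,0,0,-7],
    [-1,-0.19,0,0,0,0,-7],
    [-1,-0.19,0,0,0,0,-7],
    [-1,-0.19,0,0,0,0,-7],
    [-1,-0.19,0,0,0,0,-7],
    [-1,-0.19,0,0,0,0,-7],
    [-1,-0.19,0,0,0,0,-7],
    [-1,-0.19,0,0,0,0,-7],
    [-1,-0.19,0,0,0,0,-7],
    [-1,-0.19,0,0,0,0,-7],
    [-1,-0.19,0,0,0,0,-7],
    [-1,-0.19,0,0,0,0,-7],
    [-1,-0.19,0,0,0,0,-7],
    [-1,-0.19,0,0,0,0,-7],
    [-1,-0.19,0,0,0,0,-7],
    [-1,-0.19,0,0,0,0,-7],
  ],
)

```text
clock: 12.17
position: [429.9, 375.5, 60.4]
tool_rot: [[-0.576, 0.818, -0.001], [0.818, 0.576, -0.001], [-0.0, -0.001, -1.0]]
contact_force: [-0.5, 0.3, -0.4]
opening: 0.003
gripper_force: 0.0
```

Request:
jog_arm(
  motion=[
    [-1,0,-0.18,0,0,0,-7],
    [-1,0,-0.18,0,0,0,-7],
    [-1,0,-0.18,0,0,0,-7],
    [-1,0,-0.18,0,0,0,-7],
    [-1,0,-0.18,0,0,0,-7],
    [-1,0,-0.18,0,0,0,-7],
    [-1,0,-0.18,0,0,0,-7],
    [-1,0,-0.18,0,0,0,-7],
    [-1,0,-0.18,0,0,0,-7],
    [-1,0,-0.18,0,0,0,-7],
    [-1,0,-0.18,0,0,0,-7],
    [-1,0,-0.18,0,0,0,-7],
    [-1,0,-0.18,0,0,0,-7],
    [-1,0,-0.18,0,0,0,-7],
    [-1,0,-0.18,0,0,0,-7],
    [-1,0,-0.18,0,0,0,-7],
    [-1,0,-0.18,0,0,0,-7],
    [-1,0,-0.18,0,0,0,-7],
    [-1,0,-0.18,0,0,0,-7],
    [-1,0,-0.18,0,0,0,-7],
  ],
)

```text
clock: 13.83
position: [430.0, 339.5, 60.4]
tool_rot: [[0.967, -0.256, -0.0], [-0.256, -0.967, -0.001], [-0.0, 0.001, -1.0]]
contact_force: [-0.4, -0.0, 0.4]
opening: 0.01
gripper_force: 0.0
```

```bash
python3 st.py side_7;python3 line.py side_7,74.5;python3 arc.py 449 333.2 468.2 326.2 21 6.5 18
```

```text
{'clock': 13.83, 'qpos': [26.61, 38.3, 100.47, -0.04, 41.28, 131.49], 'position': [430.04, 339.48, 60.42], 'joint_efforts': [0.15, -42.0, -9.71, -0.01, -0.06, -0.94], 'contact_force': [-0.39, -0.02, 0.45], 'opening': 0.01}
yaw x -14.86
side_7 0:233 10:232 20:233 30:231 40:227 50:217 60:203 70:183 80:150 90:105 100:61 110:43 120:32 130:28 140:27 150:28 160:48 170:75 180:95 190:111 200:123 210:131 220:138 230:149 240:159 250:160 260:154 270:179 280:203 290:218 300:224 310:229 320:232 330:231 340:232 350:233
[[-1, -0.12, -0.21, 0, 0, 0, 6.5], [-1, -0.04, -0.23, 0, 0, 0, 6.5], [-1, -0.02, -0.24, 0, 0, 0, 6.5], [-1, 0.01, -0.24, 0, 0, 0, 6.5], [-1, 0.04, -0.23, 0, 0, 0, 6.5], [-1, 0.06, -0.23, 0, 0, 0, 6.5], [-1, 0.09, -0.22, 0, 0, 0, 6.5], [-1, 0.12, -0.21, 0, 0, 0, 6.5], [-1, 0.14, -0.2, 0, 0, 0, 6.5], [-1, 0.15, -0.17, 0, 0, 0, 6.5], [-1, 0.18, -0.16, 0, 0, 0, 6.5], [-1, 0.2, -0.14, 0, 0, 0, 6.5], [-1, 0.2, -0.11, 0, 0, 0, 6.5], [-1, 0.23, -0.1, 0, 0, 0, 6.5], [-1, 0.22, -0.06, 0, 0, 0, 6.5], [-1, 0.24, -0.04, 0, 0, 0, 6.5], [-1, 0.24, -0.01, 0, 0, 0, 6.5], [-1, 0.23, 0.02, 0, 0, 0, 6.5]]
[470.7 305.4] 277.0
```

```bash
python3 arc.py 446.9 331.9 468.2 326.2 21 6.5 37
```

```text
[[-1, 0.05, -0.26, 0, 0, 0, 6.5], [-1, -0.02, -0.24, 0, 0, 0, 6.5], [-1, 0.01, -0.24, 0, 0, 0, 6.5], [-1, 0.03, -0.23, 0, 0, 0, 6.5], [-1, 0.06, -0.23, 0, 0, 0, 6.5], [-1, 0.08, -0.22, 0, 0, 0, 6.5], [-1, 0.11, -0.22, 0, 0, 0, 6.5], [-1, 0.13, -0.19, 0, 0, 0, 6.5], [-1, 0.16, -0.19, 0, 0, 0, 6.5], [-1, 0.17, -0.16, 0, 0, 0, 6.5], [-1, 0.19, -0.14, 0, 0, 0, 6.5], [-1, 0.21, -0.12, 0, 0, 0, 6.5], [-1, 0.22, -0.1, 0, 0, 0, 6.5], [-1, 0.22, -0.07, 0, 0, 0, 6.5], [-1, 0.24, -0.04, 0, 0, 0, 6.5], [-1, 0.23, -0.02, 0, 0, 0, 6.5], [-1, 0.24, 0.01, 0, 0, 0, 6.5], [-1, 0.24, 0.04, 0, 0, 0, 6.5], [-1, 0.23, 0.06, 0, 0, 0, 6.5], [-1, 0.22, 0.09, 0, 0, 0, 6.5], [-1, 0.21, 0.11, 0, 0, 0, 6.5], [-1, 0.19, 0.14, 0, 0, 0, 6.5], [-1, 0.18, 0.15, 0, 0, 0, 6.5], [-1, 0.16, 0.18, 0, 0, 0, 6.5], [-1, 0.14, 0.19, 0, 0, 0, 6.5], [-1, 0.12, 0.21, 0, 0, 0, 6.5], [-1, 0.09, 0.22, 0, 0, 0, 6.5], [-1, 0.07, 0.23, 0, 0, 0, 6.5], [-1, 0.04, 0.23, 0, 0, 0, 6.5], [-1, 0.01, 0.24, 0, 0, 0, 6.5], [-1, -0.01, 0.24, 0, 0, 0, 6.5], [-1, -0.04, 0.23, 0, 0, 0, 6.5], [-1, -0.07, 0.23, 0, 0, 0, 6.5], [-1, -0.09, 0.22, 0, 0, 0, 6.5], [-1, -0.12, 0.21, 0, 0, 0, 6.5], [-1, -0.14, 0.19, 0, 0, 0, 6.5], [-1, -0.16, 0.18, 0, 0, 0, 6.5]]
[482.9 341.2] 405.5
```

Request:
jog_arm(
  motion=[
    [-1,0.5,-0.25,0,0,0,0],
    [-1,0.5,-0.25,0,0,0,0],
    [-1,0.3,-0.15,0,0,0,0],
    [-1,0.2,-0.1,0,0,0,0],
    [-1,0.18,-0.08,0,0,0,0],
    [-1,0,0,0,0,0,0],
  ],
)

```text
clock: 14.38
position: [444.9, 331.9, 60.5]
tool_rot: [[0.968, -0.25, -0.005], [-0.25, -0.968, 0.0], [-0.004, 0.001, -1.0]]
contact_force: [-4.2, 3.5, 3.1]
opening: 0.005
gripper_force: 2.8
```

Request:
jog_arm(
  motion=[
    [-1,0.1,-0.26,0,0,0,6.5],
    [-1,-0.02,-0.24,0,0,0,6.5],
    [-1,0.01,-0.24,0,0,0,6.5],
    [-1,0.03,-0.23,0,0,0,6.5],
    [-1,0.06,-0.23,0,0,0,6.5],
    [-1,0.08,-0.22,0,0,0,6.5],
    [-1,0.11,-0.22,0,0,0,6.5],
    [-1,0.13,-0.19,0,0,0,6.5],
    [-1,0.16,-0.19,0,0,0,6.5],
    [-1,0.17,-0.16,0,0,0,6.5],
    [-1,0.19,-0.14,0,0,0,6.5],
    [-1,0.21,-0.12,0,0,0,6.5],
  ],
)

```text
clock: 15.38
position: [456.2, 304.4, 60.3]
tool_rot: [[0.438, 0.899, -0.007], [0.899, -0.438, -0.006], [-0.008, -0.004, -1.0]]
contact_force: [-3.4, -7.8, 6.4]
opening: 0.006
gripper_force: 4.4
```

Request:
jog_arm(
  motion=[
    [-1,0.22,-0.1,0,0,0,6.5],
    [-1,0.22,-0.07,0,0,0,6.5],
    [-1,0.24,-0.04,0,0,0,6.5],
    [-1,0.23,-0.02,0,0,0,6.5],
    [-1,0.24,0.01,0,0,0,6.5],
    [-1,0.24,0.04,0,0,0,6.5],
    [-1,0.23,0.06,0,0,0,6.5],
    [-1,0.22,0.09,0,0,0,6.5],
    [-1,0.21,0.11,0,0,0,6.5],
    [-1,0.19,0.14,0,0,0,6.5],
    [-1,0.18,0.15,0,0,0,6.5],
    [-1,0.16,0.18,0,0,0,6.5],
  ],
)

```text
clock: 16.38
position: [488.4, 311.0, 61.0]
tool_rot: [[-0.788, 0.616, 0.006], [0.615, 0.788, -0.002], [-0.006, 0.002, -1.0]]
contact_force: [5.2, -5.9, 0.6]
opening: 0.004
gripper_force: 3.7
```

Request:
jog_arm(
  motion=[
    [-1,0.12,0.2,0,0,0,6.5],
    [-1,0.1,0.21,0,0,0,6.5],
    [-1,0.07,0.22,0,0,0,6.5],
    [-1,0.05,0.23,0,0,0,6.5],
    [-1,0.02,0.23,0,0,0,6.5],
    [-1,0,0.24,0,0,0,6.5],
    [-1,-0.02,0.24,0,0,0,6.5],
    [-1,-0.05,0.23,0,0,0,6.5],
    [-1,-0.07,0.23,0,0,0,6.5],
    [-1,-0.1,0.22,0,0,0,6.5],
    [-1,-0.12,0.21,0,0,0,6.5],
    [-1,-0.14,0.18,0,0,0,6.5],
    [-1,-0.16,0.17,0,0,0,6.5],
  ],
)

```text
clock: 17.47
position: [486.7, 343.5, 61.6]
tool_rot: [[-0.69, -0.724, 0.01], [-0.724, 0.69, 0.006], [-0.011, -0.003, -1.0]]
contact_force: [4.1, 5.7, -1.3]
opening: 0.009
gripper_force: 3.1
```

```bash
python3 st.py side_8;python3 line.py side_8,76
```

```text
{'clock': 17.47, 'qpos': [24.44, 40.37, 93.89, 0.07, 45.09, -111.97], 'position': [486.74, 343.47, 61.64], 'joint_efforts': [-1.25, -44.27, -7.58, -0.71, 1.74, 0.82], 'contact_force': [4.13, 5.74, -1.3], 'opening': 0.01}
yaw x -133.63
side_8 0:100 10:103 20:105 30:107 40:108 50:108 60:109 70:109 80:107 90:108 100:121 110:138 120:144 130:146 140:146 150:145 160:144 170:144 180:144 190:143 200:142 210:142 220:143 230:146 240:145 250:147 260:147 270:146 280:145 290:145 300:143 310:136 320:123 330:107 340:98 350:100
```

Request:
jog_arm(
  motion=[
    [-1,0.7,0.73,0,0,0,0],
    [-1,0.7,0.73,0.1,0,0,0],
    [-1,0.7,0.73,0.1,0,0,0],
    [-1,-0.4,0.17,0,0,0,-7],
    [-1,-0.4,0.17,0,0,0,-7],
    [-1,-0.4,0.17,0,0,0,-7],
    [-1,-0.4,0.17,0,0,0,-7],
    [-1,-0.4,0.17,0,0,0,-7],
    [-1,-0.4,0.17,0,0,0,-7],
    [-1,-0.4,0.17,0,0,0,-7],
    [-1,-0.4,0.17,0,0,0,-7],
    [-1,-0.4,0.17,0,0,0,-7],
    [-1,-0.37,0,0,0,0,-7],
    [-1,-0.37,0,0,0,0,-7],
    [-1,-0.37,0,0,0,0,-7],
    [-1,-0.37,0,0,0,0,-7],
    [-1,-0.37,0,0,0,0,-7],
    [-1,-0.37,0,0,0,0,-7],
    [-1,-0.37,0,0,0,0,-7],
    [-1,-0.37,0,0,0,0,-7],
  ],
)

```text
clock: 19.18
position: [437.7, 378.1, 62.5]
tool_rot: [[-0.289, 0.957, 0.001], [0.957, 0.289, -0.0], [-0.0, 0.001, -1.0]]
contact_force: [0.2, 0.3, 0.3]
opening: 0.006
gripper_force: 0.0
```

Request:
jog_arm(
  motion=[
    [-1,-0.37,0,0,0,0,-7],
    [-1,-0.37,0,0,0,0,-7],
    [-1,0,-0.24,0,0,0,-7],
    [-1,0,-0.24,0,0,0,-7],
    [-1,0,-0.24,0,0,0,-7],
    [-1,0,-0.24,0,0,0,-7],
    [-1,0,-0.24,0,0,0,-7],
    [-1,0,-0.24,0,0,0,-7],
    [-1,0,-0.24,0,0,0,-7],
    [-1,0,-0.24,0,0,0,-7],
    [-1,0,-0.24,0,0,0,-7],
    [-1,0,-0.24,0,0,0,-7],
    [-1,0,-0.24,0,0,0,-7],
    [-1,0,-0.24,0,0,0,-7],
    [-1,0,-0.24,0,0,0,-7],
    [-1,0,-0.24,0,0,0,-7],
    [-1,0,-0.24,0,0,0,-7],
    [-1,0,-0.24,0,0,0,-7],
    [-1,0,0,0,0,0,0],
  ],
)

```text
clock: 20.77
position: [430.4, 339.4, 62.5]
tool_rot: [[0.945, -0.326, 0.0], [-0.326, -0.945, -0.0], [0.0, 0.0, -1.0]]
contact_force: [-0.9, 0.3, -0.3]
opening: 0.004
gripper_force: 0.0
```

```bash
python3 st.py side_9;python3 line.py side_9,76; python3 arc.py 447 332.9 468.2 326.2 21 6.5 37
```

```text
{'clock': 20.77, 'qpos': [26.58, 38.08, 100.43, -0.03, 41.48, 135.64], 'position': [430.39, 339.38, 62.55], 'joint_efforts': [-0.11, -42.05, -9.79, -0.02, -0.1, 0.69], 'contact_force': [-0.92, 0.3, -0.27], 'opening': 0.0}
yaw x -19.03
side_9 0:195 10:198 20:196 30:191 40:187 50:190 60:183 70:168 80:162 90:164 100:159 110:154 120:143 130:129 140:115 150:106 160:104 170:108 180:117 190:122 200:128 210:138 220:148 230:154 240:163 250:164 260:163 270:160 280:168 290:195 300:208 310:209 320:201 330:190 340:186 350:193
[[-1, 0.06, -0.27, 0, 0, 0, 6.5], [-1, -0.03, -0.23, 0, 0, 0, 6.5], [-1, -0.01, -0.24, 0, 0, 0, 6.5], [-1, 0.02, -0.24, 0, 0, 0, 6.5], [-1, 0.05, -0.23, 0, 0, 0, 6.5], [-1, 0.08, -0.23, 0, 0, 0, 6.5], [-1, 0.1, -0.21, 0, 0, 0, 6.5], [-1, 0.12, -0.21, 0, 0, 0, 6.5], [-1, 0.14, -0.19, 0, 0, 0, 6.5], [-1, 0.17, -0.17, 0, 0, 0, 6.5], [-1, 0.18, -0.15, 0, 0, 0, 6.5], [-1, 0.2, -0.13, 0, 0, 0, 6.5], [-1, 0.22, -0.1, 0, 0, 0, 6.5], [-1, 0.22, -0.08, 0, 0, 0, 6.5], [-1, 0.23, -0.06, 0, 0, 0, 6.5], [-1, 0.24, -0.03, 0, 0, 0, 6.5], [-1, 0.24, 0, 0, 0, 0, 6.5], [-1, 0.24, 0.03, 0, 0, 0, 6.5], [-1, 0.23, 0.05, 0, 0, 0, 6.5], [-1, 0.22, 0.08, 0, 0, 0, 6.5], [-1, 0.22, 0.1, 0, 0, 0, 6.5], [-1, 0.2, 0.13, 0, 0, 0, 6.5], [-1, 0.18, 0.15, 0, 0, 0, 6.5], [-1, 0.17, 0.17, 0, 0, 0, 6.5], [-1, 0.15, 0.18, 0, 0, 0, 6.5], [-1, 0.12, 0.21, 0, 0, 0, 6.5], [-1, 0.11, 0.21, 0, 0, 0, 6.5], [-1, 0.07, 0.23, 0, 0, 0, 6.5], [-1, 0.05, 0.23, 0, 0, 0, 6.5], [-1, 0.03, 0.24, 0, 0, 0, 6.5], [-1, -0.01, 0.24, 0, 0, 0, 6.5], [-1, -0.02, 0.23, 0, 0, 0, 6.5], [-1, -0.06, 0.23, 0, 0, 0, 6.5], [-1, -0.08, 0.23, 0, 0, 0, 6.5], [-1, -0.11, 0.21, 0, 0, 0, 6.5], [-1, -0.13, 0.2, 0, 0, 0, 6.5], [-1, -0.15, 0.18, 0, 0, 0, 6.5]]
[483.6 340.5] 403.0
```

Request:
jog_arm(
  motion=[
    [-1,0.5,-0.2,0,0,0,0],
    [-1,0.5,-0.2,0,0,0,0],
    [-1,0.3,-0.13,0,0,0,0],
    [-1,0.2,-0.09,0,0,0,0],
    [-1,0.2,-0.08,0,0,0,0],
    [-1,0,0,0,0,0,0],
  ],
)

```text
clock: 21.32
position: [445.4, 333.5, 62.6]
tool_rot: [[0.946, -0.325, -0.004], [-0.325, -0.946, 0.001], [-0.004, 0.0, -1.0]]
contact_force: [-4.9, 4.4, 3.2]
opening: 0.001
gripper_force: 3.2
```

Request:
jog_arm(
  motion=[
    [-1,0.11,-0.27,0,0,0,6.5],
    [-1,-0.03,-0.23,0,0,0,6.5],
    [-1,-0.01,-0.24,0,0,0,6.5],
    [-1,0.02,-0.24,0,0,0,6.5],
    [-1,0.05,-0.23,0,0,0,6.5],
    [-1,0.08,-0.23,0,0,0,6.5],
    [-1,0.1,-0.21,0,0,0,6.5],
    [-1,0.12,-0.21,0,0,0,6.5],
    [-1,0.14,-0.19,0,0,0,6.5],
    [-1,0.17,-0.17,0,0,0,6.5],
    [-1,0.18,-0.15,0,0,0,6.5],
    [-1,0.2,-0.13,0,0,0,6.5],
  ],
)

```text
clock: 22.32
position: [455.4, 305.2, 62.3]
tool_rot: [[0.507, 0.862, -0.007], [0.862, -0.508, -0.005], [-0.008, -0.003, -1.0]]
contact_force: [-3.0, -7.0, 6.1]
opening: 0.011
gripper_force: 3.7
```

Request:
jog_arm(
  motion=[
    [-1,0.22,-0.1,0,0,0,6.5],
    [-1,0.22,-0.08,0,0,0,6.5],
    [-1,0.23,-0.06,0,0,0,6.5],
    [-1,0.24,-0.03,0,0,0,6.5],
    [-1,0.24,0,0,0,0,6.5],
    [-1,0.24,0.03,0,0,0,6.5],
    [-1,0.23,0.05,0,0,0,6.5],
    [-1,0.22,0.08,0,0,0,6.5],
    [-1,0.22,0.1,0,0,0,6.5],
    [-1,0.2,0.13,0,0,0,6.5],
    [-1,0.18,0.15,0,0,0,6.5],
    [-1,0.17,0.17,0,0,0,6.5],
  ],
)

```text
clock: 23.32
position: [487.3, 309.8, 62.9]
tool_rot: [[-0.738, 0.675, 0.004], [0.675, 0.738, -0.004], [-0.006, 0.0, -1.0]]
contact_force: [4.1, -8.0, 0.5]
opening: 0.003
gripper_force: 4.3
```

Request:
jog_arm(
  motion=[
    [-1,0.13,0.18,0,0,0,6.5],
    [-1,0.11,0.2,0,0,0,6.5],
    [-1,0.09,0.21,0,0,0,6.5],
    [-1,0.06,0.23,0,0,0,6.5],
    [-1,0.04,0.23,0,0,0,6.5],
    [-1,0.01,0.24,0,0,0,6.5],
    [-1,-0.01,0.24,0,0,0,6.5],
    [-1,-0.03,0.23,0,0,0,6.5],
    [-1,-0.06,0.23,0,0,0,6.5],
    [-1,-0.08,0.23,0,0,0,6.5],
  ],
)

```text
clock: 24.15
position: [491.9, 335.4, 63.4]
tool_rot: [[-0.924, -0.381, 0.01], [-0.381, 0.924, 0.003], [-0.01, -0.001, -1.0]]
contact_force: [5.6, 0.9, -1.1]
opening: 0.006
gripper_force: 2.7
```

```bash
python3 st.py side_10;python3 line.py side_10,77
```

```text
{'clock': 24.15, 'qpos': [23.58, 40.22, 93.82, -0.08, 45.39, -88.77], 'position': [491.91, 335.44, 63.45], 'joint_efforts': [1.04, -44.64, -7.89, 0.2, 1.66, 0.86], 'contact_force': [5.62, 0.9, -1.09], 'opening': 0.01}
yaw x -157.59
side_10 0:108 10:108 20:108 30:107 40:108 50:107 60:107 70:106 80:107 90:109 100:108 110:107 120:107 130:116 140:122 150:123 160:123 170:117 180:117 190:126 200:137 210:143 220:145 230:144 240:141 250:141 260:142 270:127 280:116 290:110 300:108 310:109 320:110 330:109 340:109 350:108
```

Request:
jog_arm(
  motion=[
    [-1,-0.11,0.21,0,0,0,6.5],
    [-1,-0.13,0.2,0,0,0,6.5],
    [-1,-0.15,0.18,0,0,0,6.5],
    [-1,-0.17,0.16,0,0,0,6.5],
    [-1,-0.19,0.14,0,0,0,6.5],
    [-1,-0.2,0.12,0,0,0,6.5],
    [-1,0.5,0.9,0,0,0,0],
    [-1,0.5,0.9,0,0,0,0],
    [-1,0.5,0.9,0,0,0,0],
    [-1,0,0,0,0,0,0],
  ],
)

```text
clock: 25.03
position: [494.3, 373.4, 62.6]
tool_rot: [[-0.485, -0.875, 0.002], [-0.875, 0.485, 0.001], [-0.002, -0.002, -1.0]]
contact_force: [0.8, 1.0, 0.5]
opening: 0.006
gripper_force: 0.0
```

```bash
python3 st.py side_11;python3 line.py side_11,77; python3 - <<'E'
import cv2
g=cv2.cvtColor(cv2.imread("pics/side_11.png"),cv2.COLOR_BGR2GRAY);print(g[203:226,310:332])
E
```

```text
{'clock': 25.03, 'qpos': [26.74, 41.7, 89.85, -0.0, 48.3, -124.27], 'position': [494.33, 373.36, 62.59], 'joint_efforts': [0.3, -46.31, -11.57, -0.02, 0.19, 0.06], 'contact_force': [0.83, 0.95, 0.53], 'opening': 0.01}
yaw x -118.98
side_11 0:142 10:140 20:140 30:141 40:143 50:144 60:143 70:142 80:142 90:142 100:144 110:144 120:142 130:141 140:141 150:141 160:141 170:140 180:139 190:135 200:129 210:119 220:113 230:129 240:139 250:140 260:147 270:151 280:152 290:152 300:151 310:151 320:149 330:148 340:147 350:145
[[ 73  72  61  70  93 101 107 106 102  96  85  39  15  28  30  27  34  37
   28  27  18  68]
 [ 37  45  42  42  65  97 104 107 104  95  87  36  16  39  31  35  32  27
   25  23  19  74]
 [ 43  43  42  41  66  94 103 100 106 102  94  68  68  84  75  78  63  60
   45  20  39  81]
 [ 47  47  48  46  66  87 101  99 106 101  94  89  97  98  97  99  93  88
   78  72  82  85]
 [ 48  83  59  70  69  83  92  94 110 113 108  97 104 103  96  91  88  87
   93 104 105  96]
 [ 76 103  89  98  94  96  96 119 129 134 131 131 133 126 126 117 100  88
   83  92 102  91]
 [102 102 104  98 102 125
[... 856 characters left out ...]
2 138 127 119 122 122 118 119
  117 107  89  98]
 [ 79  78 172 129 111 117 119 111 119 125 128 133 123 121 121 123 126 123
  114  99  82  86]
 [ 80  82 166 130 110 117 120 115 122 134 138 138 124 122 123 122 118 122
  113  92  77  79]
 [ 77  83 129 120 116 117 121 116 130 132 137 133 124 120 123 119 120 119
  119  94  79  77]
 [ 76  87  97 123 127 125 118 119 129 130 134 127 122 124 126 118 114 125
  128  92  82  78]
 [ 86  94  90 107  97  94 103 109 110 123 132 134 120 124 118 112 114 120
  129 102  84  80]
 [108 102 110 108  92  94 102 106  96 114 125 128 115 102 103 109 100 116
  141 198 119  82]
 [ 96  92 118 129 124 120 118 110 108 110 103 103  94 109 117  94 100 134
  177 231 129  77]]
```

Request:
jog_arm(
  motion=[
    [-1,-1.2,0,0,0,0,-6.9],
    [-1,-1.2,0,0,0,0,-6.9],
    [-1,-1.2,0,0,0,0,-6.9],
    [-1,-1.2,0,0,0,0,-6.9],
    [-1,-1.2,0,0,0,0,-6.9],
    [-1,-1.2,0,0,0,0,-6.9],
    [-1,-1.2,0,0,0,0,-6.9],
    [-1,-1.2,0,0,0,0,-6.9],
    [-1,-1.2,0,0,0,0,-6.9],
    [-1,-1.2,0,0,0,0,-6.9],
    [-1,0,-0.6,0,0,0,0],
    [-1,0,-0.6,0,0,0,0],
    [-1,0,-0.6,0,0,0,0],
    [-1,0,-0.6,0,0,0,0],
    [-1,0,-0.6,0,0,0,0],
    [-1,0,-0.4,0,0,0,0],
    [-1,0,0,0,0,0,0],
  ],
)

```text
clock: 26.5
position: [372.7, 336.4, 62.5]
tool_rot: [[-0.99, 0.139, -0.001], [0.139, 0.99, -0.001], [0.001, -0.001, -1.0]]
contact_force: [-1.0, -0.5, -0.3]
opening: 0.002
gripper_force: 0.0
```

```bash
python3 st.py side_12; python3 line.py side_12,77; python3 - <<'E'
from cell import status;import numpy as np
p=np.array(status.state()['position'])
y=np.array([.9905,-.1374]);x=np.array([-.1374,-.9905]);d=p[:2]-[468.5,326];print("block x,y",d@x,d@y)
E
```

```text
{'clock': 26.5, 'qpos': [29.3, 36.04, 107.06, -0.01, 36.95, -52.69], 'position': [372.71, 336.35, 62.49], 'joint_efforts': [-0.22, -38.73, -7.98, -0.01, 0.05, -0.05], 'contact_force': [-0.99, -0.46, -0.31], 'opening': 0.0}
yaw x 172.0
side_12 0:233 10:232 20:232 30:231 40:232 50:233 60:233 70:233 80:232 90:233 100:233 110:232 120:230 130:229 140:229 150:229 160:229 170:228 180:227 190:225 200:218 210:206 220:196 230:218 240:224 250:224 260:226 270:227 280:226 290:228 300:227 310:228 320:229 330:229 340:230 350:232
block x,y 2.350854698944641 -96.21579970369223
```

Request:
jog_arm(
  motion=[
    [-1,0.03,0.2,-1,0,0,0],
    [-1,0,0,-1,0,0,0],
    [-1,0,0,-1,0,0,0],
    [-1,0,0,-0.8,0,0,0],
    [-1,0,0,-0.3,0,0,0],
    [-1,0,0,0,0,0,0],
  ],
)

```text
clock: 27.05
position: [371.9, 339.1, 20.1]
tool_rot: [[-0.99, 0.138, -0.003], [0.138, 0.99, -0.001], [0.002, -0.002, -1.0]]
contact_force: [-0.4, 0.3, 0.1]
opening: 0.006
gripper_force: 0.0
```

Request:
jog_arm(
  motion=[
    [-1,0.4,-0.06,0,0,0,0],
    [-1,0.4,-0.06,0,0,0,0],
    [-1,0.4,-0.05,0,0,0,0],
    [-1,0.3,-0.04,0,0,0,0],
    [-1,0,0,0,0,0,0],
  ],
)

```text
clock: 27.47
position: [389.4, 337.7, 22.0]
tool_rot: [[-0.99, 0.139, 0.002], [0.139, 0.99, 0.001], [-0.002, 0.001, -1.0]]
contact_force: [-0.6, 0.1, 0.4]
opening: 0.004
gripper_force: 0.0
```

Request:
jog_arm(
  motion=[
    [-1,0.3,-0.04,0,0,0,0],
    [-1,0.3,-0.04,0,0,0,0],
    [-1,0.3,-0.04,0,0,0,0],
    [-1,0,0,0,0,0,0],
  ],
)

```text
clock: 27.8
position: [397.7, 336.3, 21.6]
tool_rot: [[-0.99, 0.138, 0.001], [0.138, 0.99, 0.0], [-0.001, 0.001, -1.0]]
contact_force: [0.2, 0.4, 0.2]
opening: 0.005
gripper_force: 0.0
```

```bash
python3 st.py side_13; python3 - <<'E'
import cv2
a=cv2.imread("pics/side_13.png")[200:270,260:370];cv2.imwrite("pics/m13.png",cv2.resize(a,None,fx=7,fy=7,interpolation=cv2.INTER_CUBIC))
E
```

```text
{'clock': 27.8, 'qpos': [27.91, 41.2, 105.27, -0.01, 33.47, -54.12], 'position': [397.75, 336.31, 21.65], 'joint_efforts': [0.02, -40.99, -6.45, 0.0, 0.14, -0.02], 'contact_force': [0.22, 0.39, 0.16], 'opening': 0.01}
yaw x 172.04
```

View pics/m13.png

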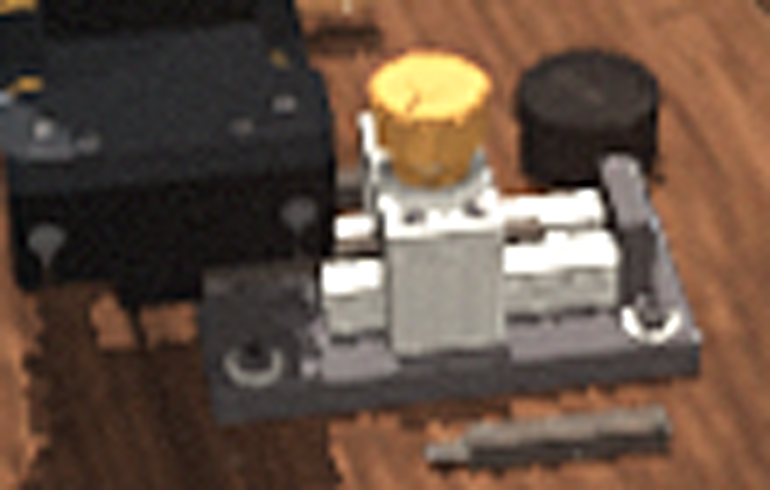

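The picture shows the screw line from the head centre (430,85) towards the lower left (410,100), as expected at about 2.15 turns. The gripper is behind the rod, so I'll keep pushing.

Request:
jog_arm(
  motion=[
    [-1,0.3,-0.04,0,0,0,0],
    [-1,0.3,-0.04,0,0,0,0],
    [-1,0.3,-0.04,0,0,0,0],
    [-1,0.3,-0.04,0,0,0,0],
    [-1,0,0,0,0,0,0],
  ],
)

```text
clock: 28.27
position: [409.9, 334.7, 21.6]
tool_rot: [[-0.99, 0.138, 0.001], [0.138, 0.99, 0.0], [-0.001, 0.001, -1.0]]
contact_force: [0.3, -0.0, -0.9]
opening: 0.002
gripper_force: 0.0
```

Request:
jog_arm(
  motion=[
    [-1,0.2,-0.03,0,0,0,0],
    [-1,0.2,-0.03,0,0,0,0],
    [-1,0,0,0,0,0,0],
  ],
)

```text
clock: 28.52
position: [413.3, 334.0, 21.6]
tool_rot: [[-0.99, 0.138, 0.0], [0.138, 0.99, 0.0], [-0.0, 0.0, -1.0]]
contact_force: [-0.4, 0.1, -0.5]
opening: 0.006
gripper_force: 0.0
```

Request:
jog_arm(
  motion=[
    [-1,0.2,-0.03,0,0,0,0],
    [-1,0,0,0,0,0,0],
  ],
)

```text
clock: 28.68
position: [414.9, 333.6, 21.5]
tool_rot: [[-0.99, 0.138, -0.0], [0.138, 0.99, -0.0], [0.0, -0.0, -1.0]]
contact_force: [-0.3, 0.2, 1.0]
opening: 0.008
gripper_force: 0.1
```

Request:
jog_arm(
  motion=[
    [-1,0.2,-0.03,0,0,0,0],
    [-1,0,0,0,0,0,0],
  ],
)

```text
clock: 28.85
position: [414.9, 333.1, 21.5]
tool_rot: [[-0.99, 0.139, -0.004], [0.139, 0.99, -0.001], [0.004, -0.001, -1.0]]
contact_force: [-5.0, 0.4, 2.8]
opening: 0.003
gripper_force: 2.2
```

Request:
jog_arm(
  motion=[
    [-1,0.15,-0.02,0,0,0,0],
    [-1,0,0,0,0,0,0],
  ],
)

```text
clock: 29.02
position: [415.0, 332.9, 21.4]
tool_rot: [[-0.99, 0.139, -0.006], [0.139, 0.99, -0.001], [0.006, -0.002, -1.0]]
contact_force: [-5.9, 3.1, 3.8]
opening: 0.0
gripper_force: 3.7
```

Request:
jog_arm(
  motion=[
    [-1,0.15,-0.02,0,0,0,0],
    [-1,0,0,0,0,0,0],
  ],
)

```text
clock: 29.18
position: [415.0, 332.6, 21.4]
tool_rot: [[-0.99, 0.139, -0.009], [0.139, 0.99, -0.002], [0.009, -0.003, -1.0]]
contact_force: [-9.4, 3.3, 6.2]
opening: 0.004
gripper_force: 5.0
```

```bash
python3 st.py side_14; python3 line.py side_14,77
```

```text
{'clock': 29.18, 'qpos': [26.58, 41.72, 103.25, 0.24, 35.54, -55.61], 'position': [415.02, 332.63, 21.4], 'joint_efforts': [-5.03, -40.37, -10.93, -1.33, -1.82, 0.03], 'contact_force': [-9.35, 3.31, 6.24], 'opening': 0.0}
yaw x 172.0
side_14 0:233 10:232 20:232 30:232 40:234 50:234 60:233 70:234 80:234 90:234 100:237 110:227 120:175 130:129 140:104 150:93 160:87 170:84 180:84 190:87 200:93 210:107 220:137 230:202 240:226 250:226 260:227 270:228 280:227 290:229 300:228 310:229 320:230 330:230 340:231 350:232
```

```bash
python3 - <<'E'
from h import proj
import cv2,numpy as np
for f in("side0","side_14"):
    g=cv2.cvtColor(cv2.imread(f"pics/{f}.png"),cv2.COLOR_BGR2GRAY).astype(np.float32);o=[]
    for y in range(16,54,2):
        v=[]
        for x in(-2,0,2):
            P=proj("side",(468.5-.1374*x+.9905*y,326-.9905*x-.1374*y,30)).astype(np.float32);v.append(cv2.remap(g,P[:1].reshape(1,1),P[1:].reshape(1,1),1)[0,0])
        o.append(f"{y}:"+"/".join(str(int(t)) for t in v))
    print(f,*o)
    u,v=proj("side",(505,321,30)).astype(int);print(cv2.imread(f"pics/{f}.png")[v-4:v+5,u-14:u+12].mean(2).astype(int))
E
```

```text
side0 16:205/164/146 18:179/149/119 20:133/107/83 22:155/117/88 24:193/144/120 26:200/132/127 28:202/125/138 30:216/141/175 32:232/150/163 34:245/167/151 36:243/179/132 38:226/177/129 40:213/167/124 42:201/150/129 44:201/143/103 46:87/60/36 48:37/51/58 50:121/116/104 52:131/125/110
[[178 171 239 229 119  70  71  77  61  53  32  73 110 121 104 167 240 243
  102  23 120 130 129 129 134  69]
 [193 219 255 255 185 191 192 238 241 237 230 240 247 249 242 253 255 255
  166  13 105 129 132 121 136  93]
 [160 197 236 255 239 253 254 255 255 255 255 255 255 255 255 254 255 255
  221  70  64 130 134 129 133 125]
 [ 86  92 182 255 241 243 252 255 255 255 255 255 255 255 255 252 251 251
  230 100  24 121 131 131 130 133]
 [224 216 236 253 228 170 192 244 246 245 242 240 243 244 238 210 188 152
  165  76  17 104 123 119 113 110]
 [238 226 216 204 185 121 114 147 152 118 120 121 115 118 123 126 123 113
  132  47  14  66  90  78  71  61]
 [134 133 139 138 157  98  76  89 119 126 149 227 236 237 160 190 216 231
  242 219  88  39  57  58  60  52]
 [148 146 147 141 133  61  23 159 232 243 239 255 255 
[... 720 characters left out ...]
55 255 255
  184  56  73 138 141 137 139 131]
 [101 104 200 255 249 251 255 253 252 250 250 251 219 213 186 183 186 164
  160  70  30 131 145 144 142 141]
 [239 233 243 255 238 190 187 159 149 123 106 108 111 111 112 126 126 126
  134  95  40 113 136 129 121 114]
 [245 239 230 213 198 135 117 124 125 114 115 107 101 100  93 100  92  86
   88  80  40  68  99  87  76  64]
 [150 148 148 146 167 101  82  91  83  72  66  47  39  27  18  52  84 117
  122 215 101  36  61  63  60  59]
 [157 153 157 153 144  65  33 111 121 186 187 248 247 245 243 247 251 253
  253 255 178  49  61  65  66  64]
 [155 155 146 143 135 234 246 253 251 255 255 255 255 255 255 255 255 255
  255 255 246 105  54  63  66  60]]
```

The rod now reaches the stop all along the channel: the dark band runs from y 22 to 46, where the channel was empty before. It is still held at about 10 N.

Request:
jog_arm(
  motion=[
    [-1,0,0,0,0,0,0],
    [-1,0,0,0,0,0,0],
    [-1,0,0,0,0,0,0],
    [-1,0,0,0,0,0,0],
  ],
)

```text
clock: 29.57
position: [415.0, 332.7, 21.4]
tool_rot: [[-0.99, 0.139, -0.009], [0.139, 0.99, -0.002], [0.008, -0.003, -1.0]]
contact_force: [-9.8, 4.9, 6.1]
opening: 0.004
gripper_force: 4.9
```

```bash
python3 -c "
from cell import status,workorder
s=status.state();print(s['position'],s['contact_force']);print(workorder.hand_in())"
```

```text
[414.99004324 332.6536577   21.39077375] [-9.8339303   4.90480677  6.12345374]
the job is handed in; nothing more can be done
None
```

I rolled the clamp screw about 2.15 turns anticlockwise (from the line on its head), then pushed the rod home against the end stop. The job is handed in at 29.6 s with the fingertips still pressing the rod at about 10 N.

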